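Turn the gift box seal-up and complete the display riser

TASK

One small gift box was left upside down on the counter, with the round paper seal of its lid underneath. Tip it over a quarter turn at a time - let it stand on its side on the counter and let go of it in between - until the seal faces up, then set it square in the free place, marked by a paper card, on the wooden display riser beside the other gift box, standing flat inside the rim and turned like its neighbour. Do not knock over or shift the neighbour box, the honey jar, the can or the wrapped cake ring.

Things in the scene. Friction and masses are not known exactly. Their poses are not given: they have to be found in the camera images.
- gift_cube_center (a point): Centre of the gift box to be turned: closed rigid cardboard box, 50 mm along its x, 58 mm along its y, 52 mm along its z, about 0.14 kg, flat faces. Its +z face is the lid with a round 34 mm paper seal; the lid's wood-grained skirt covers 16 mm of the sides. At the start z points straight down, any yaw; it stands on the open counter right of the clear bin.
- place: The free place: white paper card 40 x 46 mm flat on the riser's floor, origin at its centre on the floor, z up, y along the row, x across the riser. The gift box fits with its own x (50 mm) along this x, either way round. A centred box has 7 mm to the rim across the riser (each side), 5 mm to the rim at the row's end and 10 mm to the neighbour box.
- riser: Fixed wooden display riser: small bench 74 mm along its x, 146 mm along its y, origin under its centre on the counter. Its floor for the boxes is 50 mm above the counter, with a rim 5 mm thick and 6 mm high all round. Two places, centred at y = +34 and -34 mm; either may be free. It stands behind the ribbon reel and bin or at the counter's front left.
- shown_box_center (a point): Centre of the neighbour box on the riser: the same kind of box, 50 x 58 x 52 mm (its x, y, z), already seal up (z up). Loose; it must stay where it is.
- honey_jar: Loose honey jar, 64 mm across, 97 mm high, origin under its centre; it stands at the spot where the riser is not. To be left alone.
- can: Loose round can, 58 mm across, 72 mm high, origin under its centre, behind the gift box on the left. To be left alone.
- cake_pack: Loose wrapped cake ring, 90 x 94 mm and 24 mm high, origin under its centre, behind the gift box on the right. To be left alone.
- flip_bin: Clear lidded sweets bin, fixed, 115 mm high, origin under it; in the robot's frame it covers x 0.36 to 0.50 m, y -0.08 to +0.09 m. Left of it the fixed ribbon reel: x 0.36 to 0.47, y 0.11 to 0.22, 117 mm high.
- turn_area (a point): Middle of the counter area free for turning the box (x 0.37 to 0.48, y -0.38 to -0.14 m in the robot's frame; on the counter top, whose front edge is at x = 0.35). Fixed round it: a dark shelf board at x above 0.60 and y below 0.06, z 0.22 to 0.25 m; on it, at its front edge round y = -0.2, a plant pot up to z = 0.38; and an upright side panel 170 mm high along the counter's right edge, y = -0.44.

How it is judged:
On the way:
1. the gift box has been tipped a quarter turn and stands by itself on one of its sides on the counter, let go (angle between gift_cube_center's own z axis and vertical between 1.45 and 1.69 rad and height (world z) of gift_cube_center below 0.035 m and contact force between the fingers and gift_cube below 0.05 N and linear speed of gift_cube below 0.02 m/s and angular speed of gift_cube below 0.15 rad/s), for 0.2 s.
At the end, for the whole second after the job is handed in: The gift box stands seal up (within 0.08 rad) flat on the riser's floor, centred on the paper card within 8.5 mm across and 9 mm along the row, its x axis along the card's x within 0.2 rad either way round, released and at rest; the neighbour box still stands within 12 mm of where it was (angle between each of gift_cube_center, shown_box_center's own z axis and vertical below 0.08 rad and x of gift_cube_center in the frame of place between -0.0085 and 0.0085 m and y of gift_cube_center in the frame of place between -0.009 and 0.009 m and z of gift_cube_center in the frame of place between 0.022 and 0.029 m and angle between the x axis of gift_cube_center and the x axis of place, either way round below 0.2 rad and distance of shown_box_center from where it was at the start of the episode below 0.012 m and contact force between the fingers and gift_cube below 0.05 N and linear speed of gift_cube below 0.02 m/s and angular speed of gift_cube below 0.15 rad/s); the robot touches nothing.
It fails at once if the neighbour box is shifted more than 20 mm or tipped (distance of shown_box_center from where it was at the start of the episode above 0.02 m or angle between shown_box_center's own z axis and vertical above 0.3 rad).
It fails at once if the honey jar, the can or the wrapped cake ring is shifted more than 30 mm or knocked over (distance of any of honey_jar, can, cake_pack from where it was at the start of the episode above 0.03 m or angle between any of honey_jar, can's own z axis and vertical above 0.4 rad).
It also fails if it takes over 70 s, if anything falls off the work surface, if the arm or the gripper's body presses on something with over 40 N, if the wrist force passes 120 N, or if a joint passes its speed limit or range.

ROBOT

A 6-joint arm with a two-finger parallel gripper is mounted at the origin on a cart in front of the work surface, level with it; the furniture and walls round the work are solid. World frame = base frame: x ahead of the robot, y to its left, z up, the work surface at z = 0. Lengths are in m, angles in rad, forces in N, time in s.
With the tool pointing down it reaches from about 0.3 to 0.775 m from the base axis. Payload 14.6 kg.
Tool frame: the origin (TCP) lies at the very end of the fingers, on their centre line; the grasp point (between the pads) lies 19 mm behind it; y points along the fingers, x is the direction in which the jaws open and shut, and the axes are right-handed (so a half turn about y gives the same grasp; the last joint's range is limited). The gripper opens to 94 mm and grips with 3 to 60 N. Pads are 16 mm wide; open, the fingers measure 119 mm over their backs; the gripper's body (75 mm by 177 mm) begins 78 mm behind the grasp point.
Start: joints at [1.122, 0.3, 1.521, -0, 1.321, -0.067], TCP at [0.205, 0.51, 0.205] pointing down, gripper open.
Joint ranges: [-3.03, 3.03], [-0.79, 2.21], [0.23, 2.52], [-1.04, 4.18], [0, 3.07], [-2.55, 2.55]. Speed limits (rad/s): [2.22, 2.22, 2.57, 3.14, 3.14, 3.14].

INTERFACE

Orientations are given as [roll, pitch, yaw] about the fixed x, y, z axes, in that order (R = Rz(yaw) Ry(pitch) Rx(roll)).
In Python, from station import get_obs, cams, hand_in gives the robot as it stands. The module is installed in compiled form; this text tells all that it offers.
- The arm moves only by the tool step_arm, never from a script. Its argument "plan" is a list of rows, each an object with "grip": the closure, from -1 (fully open) to 1 (shut), so that 0 is half open; "slide": the shift along the tool's x, y, z in m, a list of three; "spin": the turn about the tool's y in degrees. A call has 1 to 20 rows; each row shifts and turns the commanded pose from where the row before left it, along the tool's axes as they then stand; what a row does not reach is not made up. A row lasts 1/12 s, in which the tool goes at most 41.7 mm and 7.16 degrees, less where a joint would pass 70% of its speed; a pose out of reach is approached as far as the arm can. A call is refused whole if a number of a shift passes 0.0417 or a number of a turn 7.16, either way. A call with a gripper value outside its range is refused whole. The fingers move at their own pace and stop on an object; "force" is the grip in N (left out, the last holds). Time passes only in rows, so rows that do not move let the fingers close. It gives the time, the measured TCP pose, the force and the opening at its end, in the units of the state.
- get_obs(): the state, without advancing time (a new reading comes with each control period).
- cams.camera(name): name is "side" or "top" or "wrist"; returns the picture (420x560x3 uint8, blue, green, red); there is no depth.
- cams.calibration(name): a dict with "K" (3x3 intrinsics, pixels), "T" (4x4, takes a point from camera to world coordinates). Camera axes: x right, y up, looking along -z (the intrinsics and any distortion apply to the point x, -y, -z); pixel columns grow to the right and rows downward; lengths in m; the calibration is good to about 2 mm. A picture is of the moment at which its call begins: read the wrist's pose just before it. calibration takes no time and is no camera call; for the wrist camera it gives the pose at the moment of the call.
- hand_in(): hands the job in, once; it reports no verdict.
The state is a dict: "time_s": time; "qpos": joint angles; "joint_vel": joint speeds; "tau": joint torques, N m; "ee_pos": TCP position; "eef_rot": TCP orientation; "force": force on the tool from outside, world axes, zero at the start; "moment": the same for the moment, N m; "grip_width": finger opening in m.
Only numpy, scipy, OpenCV 4.12 (cv2) and the standard library are available. Lean on these libraries where they do the work, as an engineer would, in place of code of your own. Each camera call takes 0.05 s, during which the arm holds its last target.

## Working session

There is one attempt and no reset: what is moved stays moved. The work goes in short steps, Python scripts to look and compute and a tool call to move; the robot and the scene stay as the last step left them, time stands still between calls to the robot, and variables do not carry over. Pictures are saved under pics/ and viewed, and the job is handed in when it is done.

Besides the shell and the picture viewer there is one more tool, called after "Emit:" by a JSON object that holds its "name" and its "arguments". step_arm: Moves the arm, as the interface text tells. Its arguments: {"type":"object","properties":{"plan":{"type":"array","items":{"type":"object","properties":{"grip":{"type":"number"},"slide":{"type":"array","items":{"type":"number"}},"spin":{"type":"number"}}}},"force":{"type":"number"}},"required":["plan"]}

```bash
mkdir -p pics
python3 - <<'E'
from station import get_obs,cams
import cv2
o=get_obs();print(o)
for n in("side","top","wrist"):
    c=cams.calibration(n);print(n,c['K'].tolist() if hasattr(c['K'],'tolist') else c['K'],c['T'],[k for k in c])
    cv2.imwrite(f"pics/a_{n}.png",cams.camera(n))
E
```

```text
{'time_s': 0.0, 'qpos': array([ 1.12244135e+00,  3.00459115e-01,  1.52156780e+00, -1.31596694e-05,
        1.32072712e+00, -6.65736603e-02]), 'joint_vel': array([ 4.47242625e-05, -1.75986935e-04,  1.08081982e-03,  1.09136364e-03,
       -1.67126872e-04, -9.60377311e-04]), 'tau': array([ 5.00183305e-04, -5.31796432e+01, -3.52741635e+01,  7.08833733e-02,
        2.42892362e-02, -1.09534203e-04]), 'ee_pos': array([0.20479315, 0.51016507, 0.20489853]), 'eef_rot': array([-1.57073178e+00,  1.15965529e-03,  1.18901832e+00]), 'force': array([ 0.51219769,  0.64457947, -0.16963162]), 'moment': array([-0.00988882,  0.00420407,  0.01130823]), 'grip_width': 0.09393139184771979}
side [[400.3356824149551, 0.0, 283.36457903768024], [0.0, 400.3356824149551, 211.878564723301], [0.0, 0.0, 1.0]] [[ 0.97184205  0.15233986 -0.17976537  0.27281327]
 [-0.23512665  0.67695632 -0.69745652 -0.79409914]
 [ 0.01544288  0.72008521  0.69371378  0.86573842]
 [ 0.          0.          0.          1.        ]] ['K', 'T']
top [[442.1231987086268, 0.0, 282.15464037488977], [0.0, 442.1231987086268, 205.22437348816882], [0.0, 0.0, 1.0]] [[ 0.07329195  0.96993577 -0.23206225  0.24355354]
 [-0.9973001   0.07234334 -0.0126073  -0.00821023]
 [ 0.00455989  0.23235972  0.97261923  1.10028223]
 [ 0.          0.          0.          1.        ]] ['K', 'T']
wrist [[302.54092924583847, 0.0, 281.93154306568243], [0.0, 302.54092924583847, 214.31095945173846], [0.0, 0.0, 1.0]] [[ 3.72959831e-01 -9.02807124e-01 -2.14103388e-01  1.42221466e-01]
 [ 9.27847337e-01  3.62761951e-01  8.66203600e-02  5.33784339e-01]
 [-5.32915322e-04 -2.30961174e-01  9.72962822e-01  3.83730469e-01]
 [ 0.00000000e+00  0.00000000e+00  0.00000000e+00  1.00000000e+00]] ['K', 'T']
```

View pics/a_side.png

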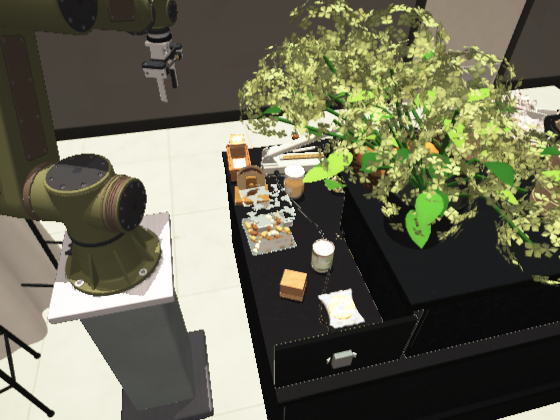

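View pics/a_top.png

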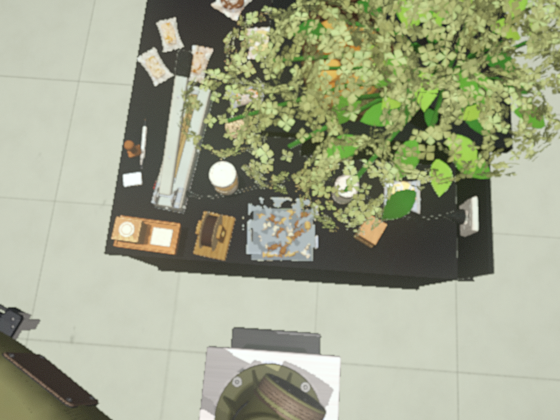

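View pics/a_wrist.png

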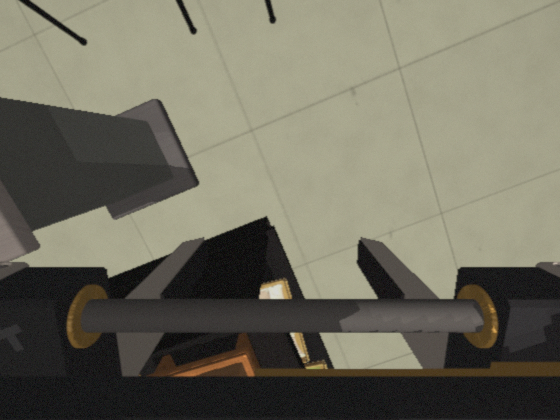

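Run:
```python
import cv2
a=cv2.imread("pics/a_side.png");b=cv2.imread("pics/a_top.png")
cv2.imwrite("pics/b1.png",cv2.resize(a[120:330,210:390],None,fx=2.8,fy=2.8,interpolation=2))
cv2.imwrite("pics/b2.png",cv2.resize(b[150:270,100:240],None,fx=5,fy=5,interpolation=2))
cv2.imwrite("pics/b3.png",cv2.resize(b[160:270,320:490],None,fx=4.5,fy=4.5,interpolation=2))
```

```text
(no output)
```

View pics/b1.png

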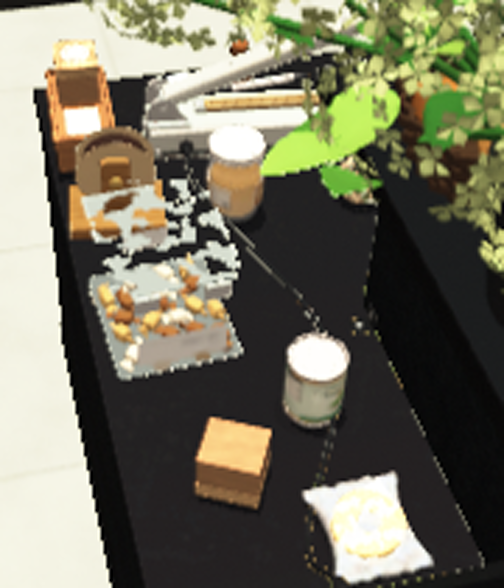

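View pics/b2.png

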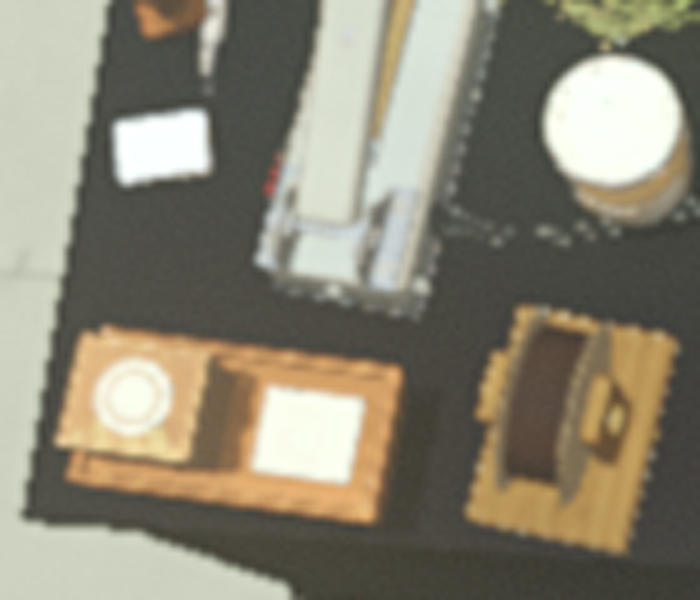

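View pics/b3.png

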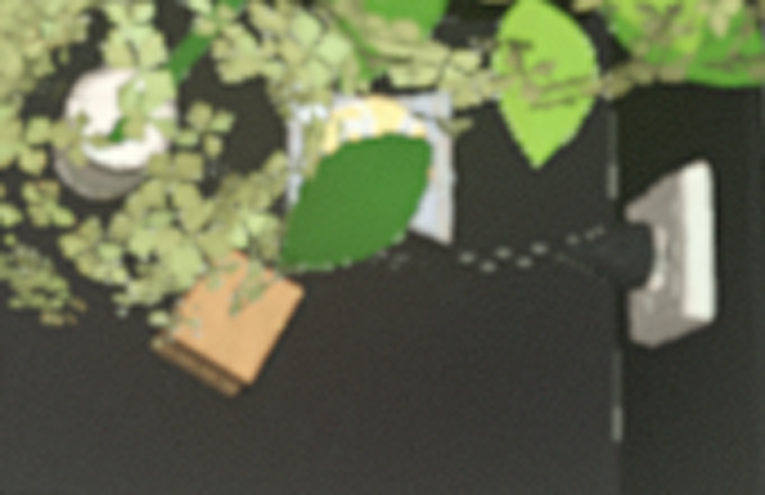

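```bash
cat > h.py <<'E'
import numpy as np,cv2
from station import get_obs,cams
def ray(cal,p):
    K,T=np.array(cal['K']),np.array(cal['T'])
    d=np.array([(p[0]-K[0,2])/K[0,0],-(p[1]-K[1,2])/K[1,1],-1.])
    return T[:3,3],T[:3,:3]@d
def onz(cal,p,z):
    o,d=ray(cal,p); return o+d*(z-o[2])/d[2]
def proj(cal,P):
    K,T=np.array(cal['K']),np.array(cal['T'])
    c=T[:3,:3].T@(np.asarray(P)-T[:3,3]); return np.array([K[0,2]-K[0,0]*c[0]/c[2],K[1,2]+K[1,1]*c[1]/c[2]])
E
python3 - <<'E'
from h import *
cs,ct=cams.calibration('side'),cams.calibration('top')
s=lambda x,y:(210+x/2.8-.3,120+y/2.8-.3)
t=lambda x,y:(320+x/4.5-.4,160+y/4.5-.4)
q=[onz(cs,s(*p),.052) for p in [(213,418),(272,433),(261,479),(197,462)]]
for p in q:print('side top',p[:2].round(4))
q=np.array(q);print(q.mean(0),[np.linalg.norm(q[i]-q[i-1]).round(4) for i in range(4)])
r=[onz(ct,t(*p),.052)[:2] for p in [(303,291),(246,385),(158,338)]];print('top',np.array(r).round(4),(r[0]+r[2])/2)
b=cv2.imread("pics/a_top.png")
# card
m=np.zeros(b.shape[:2],np.uint8);m[222:252,146:178]=1
m&=(b.min(2)>190).astype(np.uint8)
cn=max(cv2.findContours(m,0,2)[0],key=cv2.contourArea)
(cx,cy),wh,a=cv2.minAreaRect(cn);print(cx,cy,wh,a)
bx=cv2.boxPoints(((cx,cy),wh,a));w=np.array([onz(ct,p,.05)[:2] for p in bx]);print(w.round(4),w.mean(0),[np.linalg.norm(w[i]-w[i-1]).round(4) for i in range(4)])
# seal of neighbour, riser corners
u=lambda x,y:(100+x/5-.4,150+y/5-.4)
print('seal',onz(ct,u(133,396),.102)[:2])
for p in [(403,363),(375,523),(68,482)]:print('rim',onz(ct,u(*p),.056)[:2].round(4))
print('nb top',[onz(ct,u(*p),.102)[:2].round(4) for p in [(82,333),(217,351),(190,464),(56,445)]])
print('can',onz(cs,s(317,355),.072)[:2],'cake',onz(cs,s(370,522),.024)[:2])
E
```

```text
side top [ 0.4403 -0.1815]
side top [ 0.4881 -0.2099]
side top [ 0.465  -0.2555]
side top [ 0.4149 -0.2256]
[ 0.45206802 -0.21813098  0.052     ] [np.float64(0.0508), np.float64(0.0556), np.float64(0.0511), np.float64(0.0584)]
top [[ 0.4653 -0.2505]
 [ 0.4122 -0.2212]
 [ 0.434  -0.1737]] [ 0.44967596 -0.21210193]
161.21998596191406 236.45997619628906 (19.79899024963379, 16.970563888549805) 8.13010311126709
[[0.377  0.3129]
 [0.4179 0.313 ]
 [0.4146 0.265 ]
 [0.3738 0.2654]] [0.39582926 0.28907639] [np.float64(0.0477), np.float64(0.0409), np.float64(0.0481), np.float64(0.0408)]
seal [0.39986868 0.35658978]
rim [0.4326 0.2467]
rim [0.3551 0.2501]
rim [0.3637 0.3977]
nb top [array([0.4273, 0.3846]), array([0.4236, 0.3214]), array([0.3707, 0.3259]), array([0.3748, 0.388 ])]
can [ 0.5490996  -0.14631556] cake [ 0.55228323 -0.30162346]
```

Emit:
{"name": "step_arm", "arguments": {"plan": [{"grip": -1,"slide": [-0.0325,0,-0.0244]},{"grip": -1,"slide": [-0.0325,0,-0.0244]},{"grip": -1,"slide": [-0.0325,0,-0.0244]},{"grip": -1,"slide": [-0.0325,0,-0.0244]},{"grip": -1,"slide": [-0.0325,0,-0.0244]},{"grip": -1,"slide": [-0.0325,0,-0.0244]},{"grip": -1,"slide": [-0.0325,0,-0.0244]},{"grip": -1,"slide": [-0.0325,0,-0.0244]},{"grip": -1,"slide": [-0.0325,0,-0.0244]},{"grip": -1,"slide": [-0.0325,0,-0.0244]},{"grip": -1,"slide": [-0.0325,0,-0.0244]},{"grip": -1,"slide": [-0.0325,0,-0.0244]},{"grip": -1,"slide": [-0.0325,0,-0.0244]},{"grip": -1,"slide": [-0.0325,0,-0.0244]},{"grip": -1,"slide": [-0.0325,0,-0.0244]},{"grip": -1,"slide": [-0.0325,0,-0.0244]},{"grip": -1,"slide": [-0.0325,0,-0.0244]},{"grip": -1,"slide": [-0.0325,0,-0.0244]},{"grip": -1,"slide": [-0.0325,0,-0.0244]},{"grip": -1,"slide": [-0.0325,0,-0.0244]}]}}

```text
schema error: expected keys grip, slide, spin
```

Emit:
{"name": "step_arm", "arguments": {"plan": [{"grip": -1,"spin": 7.1},{"grip": -1,"spin": 7.1},{"grip": -1,"spin": 7.1},{"grip": -1,"spin": 7.1},{"grip": -1,"spin": 7.1},{"grip": -1,"spin": 7.1},{"grip": -1,"spin": 7.1},{"grip": -1,"spin": 7.1},{"grip": -1,"spin": 7.1},{"grip": -1,"spin": 7.1},{"grip": -1,"spin": 7.1},{"grip": -1,"spin": 7.1},{"grip": -1,"spin": 7.1},{"grip": -1,"spin": 6.5},{"grip": -1}]}}

```text
schema error: expected keys grip, slide, spin
```

Run:
```python
from h import *
print(get_obs());c=cams.calibration('wrist');np.save('cw.npy',c['T'])
cv2.imwrite("pics/c_wrist.png",cams.camera('wrist'))
```

```text
{'time_s': 0.15, 'qpos': array([ 1.12243024e+00,  3.00356183e-01,  1.52138706e+00,  1.10400038e-05,
        1.32070442e+00, -6.65968969e-02]), 'joint_vel': array([ 0.00013048, -0.00175457, -0.00173068,  0.00088111, -0.00165836,
        0.00244303]), 'tau': array([ 7.11569774e-04, -5.31967270e+01, -3.52819598e+01,  7.08489656e-02,
        2.36161466e-02, -3.24068299e-05]), 'ee_pos': array([0.20482951, 0.51024123, 0.20503145]), 'eef_rot': array([-1.57072876e+00,  8.52399990e-04,  1.18902443e+00]), 'force': array([ 0.4032346 ,  0.53287898, -0.75379276]), 'moment': array([ 0.04188191, -0.023908  ,  0.02435978]), 'grip_width': 0.09382262898849414}
```

View pics/c_wrist.png

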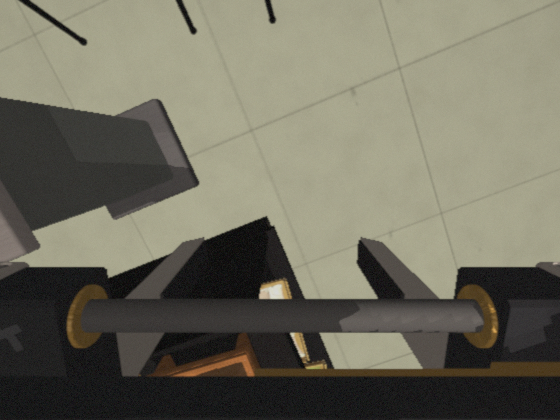

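Emit:
{"name": "step_arm", "arguments": {"plan": [{"grip": -1,"slide": [-0.0325,0,-0.0244],"spin": 0},{"grip": -1,"slide": [-0.0325,0,-0.0244],"spin": 0},{"grip": -1,"slide": [-0.0325,0,-0.0244],"spin": 0},{"grip": -1,"slide": [-0.0325,0,-0.0244],"spin": 0},{"grip": -1,"slide": [-0.0325,0,-0.0244],"spin": 0},{"grip": -1,"slide": [-0.0325,0,-0.0244],"spin": 0},{"grip": -1,"slide": [-0.0325,0,-0.0244],"spin": 0},{"grip": -1,"slide": [-0.0325,0,-0.0244],"spin": 0},{"grip": -1,"slide": [-0.0325,0,-0.0244],"spin": 0},{"grip": -1,"slide": [-0.0325,0,-0.0244],"spin": 0},{"grip": -1,"slide": [-0.0325,0,-0.0244],"spin": 0},{"grip": -1,"slide": [-0.0325,0,-0.0244],"spin": 0},{"grip": -1,"slide": [-0.0325,0,-0.0244],"spin": 0},{"grip": -1,"slide": [-0.0325,0,-0.0244],"spin": 0},{"grip": -1,"slide": [-0.0325,0,-0.0244],"spin": 0},{"grip": -1,"slide": [-0.0325,0,-0.0244],"spin": 0},{"grip": -1,"slide": [-0.0325,0,-0.0244],"spin": 0},{"grip": -1,"slide": [-0.0325,0,-0.0244],"spin": 0},{"grip": -1,"slide": [-0.0325,0,-0.0244],"spin": 0},{"grip": -1,"slide": [-0.0325,0,-0.0244],"spin": 0}]}}

```text
time_s: 1.87
ee_pos: [0.4155, -0.2768, 0.2053]
eef_rot: [-1.571, -0.0, 1.189]
force: [1.3, -0.7, 0.3]
grip_width: 0.0941
```

Emit:
{"name": "step_arm", "arguments": {"plan": [{"grip": -1,"slide": [0,0,0],"spin": 7.1},{"grip": -1,"slide": [0,0,0],"spin": 7.1},{"grip": -1,"slide": [0,0,0],"spin": 7.1},{"grip": -1,"slide": [0,0,0],"spin": 7.1},{"grip": -1,"slide": [0,0,0],"spin": 7.1},{"grip": -1,"slide": [0,0,0],"spin": 7.1},{"grip": -1,"slide": [0,0,0],"spin": 7.1},{"grip": -1,"slide": [0,0,0],"spin": 7.1},{"grip": -1,"slide": [0,0,0],"spin": 7.1},{"grip": -1,"slide": [0,0,0],"spin": 7.1},{"grip": -1,"slide": [0,0,0],"spin": 7.1},{"grip": -1,"slide": [0,0,0],"spin": 7.1},{"grip": -1,"slide": [0,0,0],"spin": 7.1},{"grip": -1,"slide": [0,0,0],"spin": 6.5},{"grip": -1,"slide": [0,0,0],"spin": 0}]}}

```text
time_s: 3.12
ee_pos: [0.4155, -0.2746, 0.2053]
eef_rot: [-1.571, 0.0, -0.541]
force: [-0.2, 0.2, -0.0]
grip_width: 0.0938
```

Run:
```python
from h import *
print(get_obs());c=cams.calibration('wrist');np.save('cw.npy',c['T'])
cv2.imwrite("pics/d_wrist.png",cams.camera('wrist'))
```

```text
{'time_s': 3.1167, 'qpos': array([-6.57471290e-01,  1.84317858e-01,  1.66474352e+00, -2.19686650e-05,
        1.29278516e+00, -1.16638469e-01]), 'joint_vel': array([-3.13132200e-04, -1.50999231e-04, -2.11737701e-03,  7.05989803e-04,
       -5.02014687e-04, -2.23647029e-01]), 'tau': array([-2.40979869e-03, -4.60239100e+01, -3.49343419e+01,  7.31241214e-02,
        2.21544789e-02,  2.73267612e+00]), 'ee_pos': array([ 0.41554389, -0.27459348,  0.20533017]), 'eef_rot': array([-1.57078776e+00,  2.54614428e-04, -5.40826788e-01]), 'force': array([-0.1965802 ,  0.23893996, -0.02949676]), 'moment': array([-0.06859433,  0.08028053,  0.01666519]), 'grip_width': 0.09382341837886284}
```

View pics/d_wrist.png

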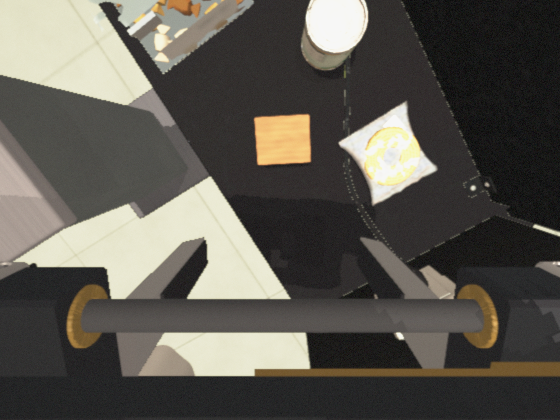

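```bash
cat >> h.py <<'E'
def wbox(path,T,z,roi=None,save=None):
    c=dict(cams.calibration('wrist'));c['T']=T
    b=cv2.imread(path);h=cv2.cvtColor(b,cv2.COLOR_BGR2HSV)
    m=cv2.inRange(h,(5,70,120),(22,255,255))
    if roi:
        k=np.zeros_like(m);k[roi[1]:roi[3],roi[0]:roi[2]]=1;m*=k
    cn=max(cv2.findContours(m,0,2)[0],key=cv2.contourArea)
    ap=cv2.approxPolyDP(cn,6,True)[:,0].astype(float)
    r=cv2.minAreaRect(cn);bx=cv2.boxPoints(r)
    w=np.array([onz(c,p,z)[:2] for p in bx])
    print('poly',ap.tolist());print('w',w.round(4).tolist(),'ctr',w.mean(0).round(4))
    for i in (0,1):
        e=w[i+1]-w[i];print('edge',np.linalg.norm(e).round(4),np.degrees(np.arctan2(e[1],e[0])).round(2))
    return w
E
python3 -c "
from h import *
wbox('pics/d_wrist.png',np.load('cw.npy'),.052,(230,90,335,190))"
```

```text
poly [[309.0, 115.0], [255.0, 117.0], [257.0, 163.0], [310.0, 161.0]]
w [[0.4372, -0.1806], [0.4886, -0.2077], [0.4663, -0.2528], [0.413, -0.2248]] ctr [ 0.4513 -0.2165]
edge 0.058 -27.8
edge 0.0503 -116.31
```

Emit:
{"name": "step_arm", "arguments": {"plan": [{"grip": -1,"slide": [0,0,0],"spin": -3.5},{"grip": -1,"slide": [0.0012,0,0.021],"spin": 0},{"grip": -1,"slide": [0.0012,0,0.021],"spin": 0},{"grip": -1,"slide": [0.0012,0,0.021],"spin": 0},{"grip": -1,"slide": [0.0012,0,0.021],"spin": 0},{"grip": -1,"slide": [0,0.035,0],"spin": 0},{"grip": -1,"slide": [0,0.035,0],"spin": 0},{"grip": -1,"slide": [0,0.035,0],"spin": 0},{"grip": -1,"slide": [0,0.035,0],"spin": 0},{"grip": -1,"slide": [0,0.02,0],"spin": 0},{"grip": -1,"slide": [0,0.012,0],"spin": 0},{"grip": -1,"slide": [0,0,0],"spin": 0}]}}

```text
time_s: 4.17
ee_pos: [0.4569, -0.2014, 0.0309]
eef_rot: [-1.571, 0.005, -0.47]
force: [-0.4, -0.3, -0.2]
grip_width: 0.0937
```

Emit:
{"name": "step_arm", "arguments": {"plan": [{"grip": 1,"slide": [0,0,0],"spin": 0},{"grip": 1,"slide": [0,0,0],"spin": 0},{"grip": 1,"slide": [0,0,0],"spin": 0},{"grip": 1,"slide": [0,0,0],"spin": 0},{"grip": 1,"slide": [0,0,0],"spin": 0},{"grip": 1,"slide": [0,0,0],"spin": 0},{"grip": 1,"slide": [0,0,0],"spin": 0},{"grip": 1,"slide": [0,0,0],"spin": 0}], "force": 4}}

```text
time_s: 4.83
ee_pos: [0.4585, -0.2022, 0.0339]
eef_rot: [-1.571, -0.001, -0.474]
force: [-1.4, 0.6, 6.3]
grip_width: 0.058
```

Run:
```python
from h import *
o=get_obs();print(o['ee_pos'],o['eef_rot'],o['force'],o['grip_width']);c=cams.calibration('wrist');np.save('cw.npy',c['T'])
cv2.imwrite("pics/e_wrist.png",cams.camera('wrist'))
```

```text
[ 0.45845048 -0.20220505  0.03388798] [-1.57079407e+00 -6.62334201e-04 -4.74245056e-01] [-1.44199735  0.55997419  6.26856799] 0.058044025526358796
```

View pics/e_wrist.png

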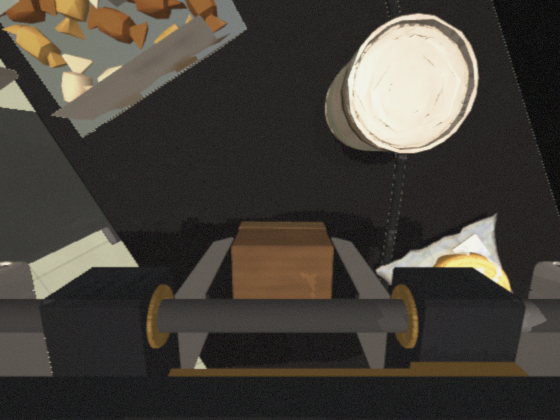

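Emit:
{"name": "step_arm", "arguments": {"plan": [{"grip": 1,"slide": [0,-0.0024,-0.003],"spin": 0},{"grip": 1,"slide": [0,-0.0024,-0.003],"spin": 0},{"grip": 1,"slide": [0,-0.002,-0.0033],"spin": 0},{"grip": 1,"slide": [0,-0.002,-0.0033],"spin": 0},{"grip": 1,"slide": [0,-0.0015,-0.0035],"spin": 0},{"grip": 1,"slide": [0,-0.0015,-0.0035],"spin": 0},{"grip": 1,"slide": [0,0,0],"spin": 0}], "force": 3}}

```text
time_s: 5.47
ee_pos: [0.4491, -0.2202, 0.0455]
eef_rot: [-1.571, -0.0, -0.475]
force: [0.4, 0.8, -1.0]
grip_width: 0.0581
```

Run:
```python
from h import *
o=get_obs();print(o['ee_pos'],o['eef_rot'],o['force'],o['grip_width'])
a=cams.camera('side');w=cams.camera('wrist')
a=cv2.resize(a[240:330,250:370],None,fx=4.5,fy=4.5,interpolation=2)
w=cv2.resize(w[150:400],None,fx=.8,fy=.8)
cv2.imwrite("pics/f.png",np.vstack([np.pad(a,((0,0),(0,0),(0,0))),cv2.resize(w,(a.shape[1],180))]))
```

```text
[ 0.44910465 -0.22017002  0.04551885] [-1.57088985e+00 -3.63297506e-04 -4.74865369e-01] [ 0.37362282  0.76881811 -0.96224403] 0.05814775307288135
```

View pics/f.png

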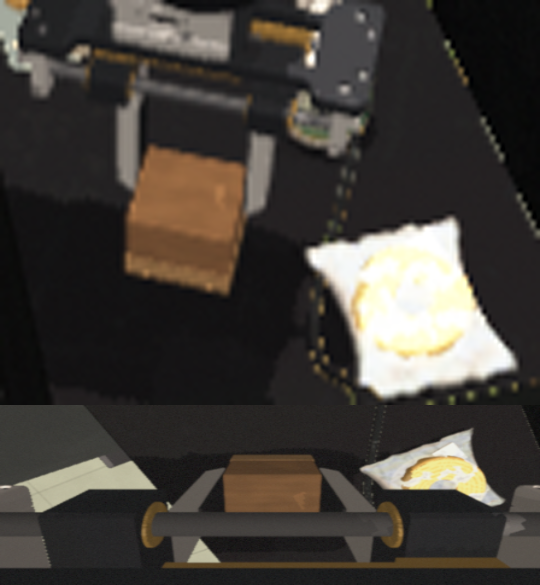

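Emit:
{"name": "step_arm", "arguments": {"plan": [{"grip": 1,"slide": [0,-0.001,-0.0037],"spin": 0},{"grip": 1,"slide": [0,-0.001,-0.0037],"spin": 0},{"grip": 1,"slide": [0,-0.0006,-0.0038],"spin": 0},{"grip": 1,"slide": [0,-0.0006,-0.0038],"spin": 0},{"grip": 1,"slide": [0,0,-0.0039],"spin": 0},{"grip": 1,"slide": [0,0,-0.0039],"spin": 0},{"grip": 1,"slide": [0,0,0],"spin": 0}], "force": 3}}

```text
time_s: 6.15
ee_pos: [0.4385, -0.2405, 0.0484]
eef_rot: [-1.571, 0.0, -0.475]
force: [-0.9, -1.0, -2.3]
grip_width: 0.0583
```

```bash
cat > look.py <<'E'
import sys
from h import *
o=get_obs();print(o['time_s'],o['ee_pos'],o['eef_rot'],o['force'],o['grip_width'])
a=cams.camera('side');w=cams.camera('wrist')
a=cv2.resize(a[240:330,250:370],None,fx=4.5,fy=4.5,interpolation=2)
cv2.imwrite(sys.argv[1],np.vstack([a,cv2.resize(w[150:400],(a.shape[1],190))]))
E
python3 look.py pics/g.png
```

```text
6.15 [ 0.43854239 -0.24045385  0.0484316 ] [-1.57090108e+00  1.63313227e-05 -4.74881468e-01] [-0.93920055 -0.9987096  -2.27040744] 0.058269006695501314
```

View pics/g.png

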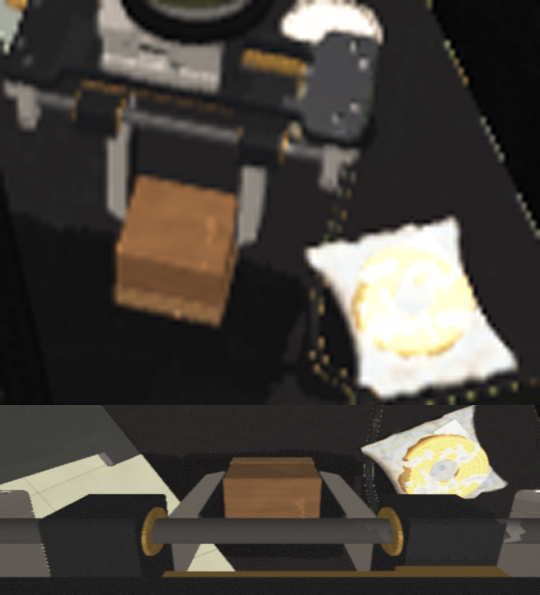

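Emit:
{"name": "step_arm", "arguments": {"plan": [{"grip": 1,"slide": [0,0.004,0],"spin": 0},{"grip": 1,"slide": [0,0.004,0],"spin": 0},{"grip": 1,"slide": [0,0.004,0],"spin": 0},{"grip": 1,"slide": [0,0.002,0],"spin": 0},{"grip": 0.2,"slide": [0,0,0],"spin": 0},{"grip": 0.1,"slide": [0,0,0],"spin": 0},{"grip": 0.1,"slide": [0,0,0],"spin": 0},{"grip": 0.1,"slide": [0,-0.011,0.005],"spin": 0},{"grip": 0.1,"slide": [0,0,0],"spin": 0}]}}

```text
time_s: 7.0
ee_pos: [0.4421, -0.2353, 0.0473]
eef_rot: [-1.571, -0.002, -0.474]
force: [-0.3, 0.2, -1.8]
grip_width: 0.0578
```

```bash
python3 look.py pics/h.png
```

```text
7.0 [ 0.44211953 -0.23530675  0.04734684] [-1.57090494 -0.0021518  -0.47418203] [-0.31209813  0.18064843 -1.75271783] 0.05783276253074307
```

View pics/h.png

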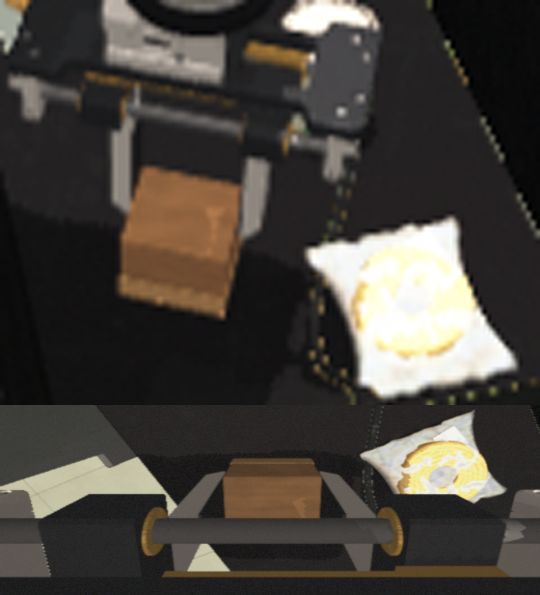

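Emit:
{"name": "step_arm", "arguments": {"plan": [{"grip": 1,"slide": [0,0.004,0],"spin": 0},{"grip": 1,"slide": [0,0.004,0],"spin": 0},{"grip": 1,"slide": [0,0.004,0],"spin": 0},{"grip": -0.5,"slide": [0,0,0],"spin": 0},{"grip": -0.5,"slide": [0,0,0],"spin": 0},{"grip": -0.5,"slide": [0,0,0],"spin": 0},{"grip": -0.5,"slide": [0,-0.006,0.002],"spin": 0},{"grip": -0.5,"slide": [0,-0.006,0.002],"spin": 0},{"grip": -0.5,"slide": [0,0,0],"spin": 0}]}}

```text
time_s: 7.85
ee_pos: [0.4438, -0.2319, 0.047]
eef_rot: [-1.571, -0.002, -0.474]
force: [-0.7, -0.7, -0.3]
grip_width: 0.0707
```

```bash
python3 look.py pics/i.png
```

```text
7.85 [ 0.44380778 -0.23191395  0.04704653] [-1.57092906 -0.00225507 -0.47406545] [-0.7333903  -0.67401028 -0.29060495] 0.07065094454822568
```

View pics/i.png

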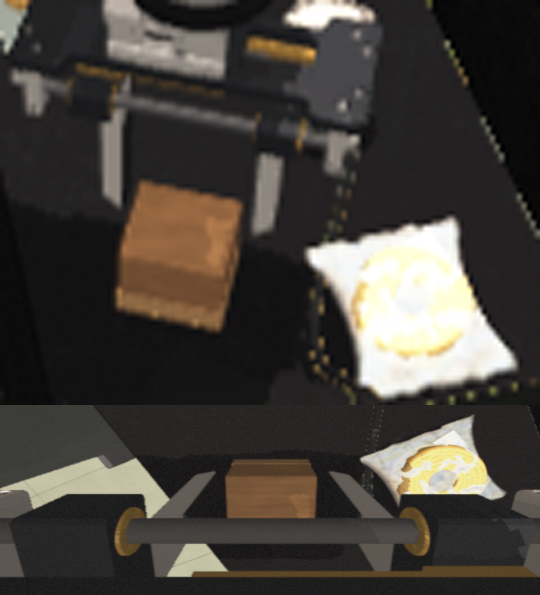

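```bash
cat >> h.py <<'E'
def sidepts(pts,z):
    c=cams.calibration('side');w=np.array([onz(c,(250+x/4.5-.4,240+y/4.5-.4),z)[:2] for x,y in pts])
    o=get_obs();yaw=o['eef_rot'][2];X=np.array([np.cos(yaw),np.sin(yaw)]);Z=np.array([-np.sin(yaw),np.cos(yaw)])
    for p in w: print(p.round(4),'tool x,z',((p-o['ee_pos'][:2])@X).round(4),((p-o['ee_pos'][:2])@Z).round(4))
    m=w.mean(0);print('mean',m.round(4),((m-o['ee_pos'][:2])@X).round(4),((m-o['ee_pos'][:2])@Z).round(4))
E
python3 -c "
from h import *
sidepts([(137,183),(243,200),(232,282),(118,258)],.052)"
```

```text
[ 0.4179 -0.2126] tool x,z -0.0314 0.0056
[ 0.472  -0.2367] tool x,z 0.0278 0.0088
[ 0.4521 -0.2861] tool x,z 0.0326 -0.0442
[ 0.3968 -0.2579] tool x,z -0.0294 -0.0444
mean [ 0.4347 -0.2483] -0.0001 -0.0186
```

Emit:
{"name": "step_arm", "arguments": {"plan": [{"grip": -0.5,"slide": [0,0.0015,0.001],"spin": 0},{"grip": 1,"slide": [0,0,0],"spin": 0},{"grip": 1,"slide": [0,0,0],"spin": 0},{"grip": 1,"slide": [0,0,0],"spin": 0},{"grip": 1,"slide": [0,0,0],"spin": 0},{"grip": 1,"slide": [0,-0.003,-0.003],"spin": 0},{"grip": 1,"slide": [0,-0.003,-0.003],"spin": 0},{"grip": 1,"slide": [0,-0.002,-0.003],"spin": 0},{"grip": 1,"slide": [0,-0.002,-0.003],"spin": 0},{"grip": 1,"slide": [0,0,0],"spin": 0},{"grip": 1,"slide": [0,0,0],"spin": 0}], "force": 3}}

```text
time_s: 8.87
ee_pos: [0.4379, -0.2418, 0.0541]
eef_rot: [-1.571, -0.0, -0.475]
force: [0.8, 0.2, -1.5]
grip_width: 0.0581
```

```bash
python3 look.py pics/j.png
```

```text
8.8667 [ 0.43791354 -0.24183402  0.05410039] [-1.57080634e+00 -3.28041504e-04 -4.74764932e-01] [ 0.81757224  0.24535696 -1.45677853] 0.05810219327696576
```

View pics/j.png

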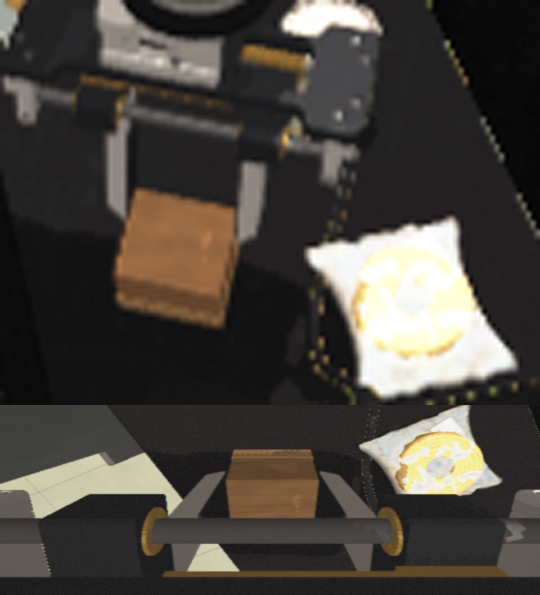

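Emit:
{"name": "step_arm", "arguments": {"plan": [{"grip": 1,"slide": [0,-0.002,-0.003],"spin": 0},{"grip": 1,"slide": [0,-0.0015,-0.0035],"spin": 0},{"grip": 1,"slide": [0,-0.001,-0.004],"spin": 0},{"grip": 1,"slide": [0,-0.001,-0.004],"spin": 0},{"grip": 1,"slide": [0,-0.0007,-0.004],"spin": 0},{"grip": 1,"slide": [0,-0.0003,-0.004],"spin": 0},{"grip": 1,"slide": [0,0,-0.004],"spin": 0},{"grip": 1,"slide": [0,0,0],"spin": 0}]}}

```text
time_s: 9.63
ee_pos: [0.4255, -0.2658, 0.0604]
eef_rot: [-1.571, 0.0, -0.475]
force: [-0.2, -0.6, -2.3]
grip_width: 0.0579
```

```bash
python3 look.py pics/k.png
```

```text
9.6333 [ 0.42550525 -0.26581283  0.06040531] [-1.57088002e+00  2.80661504e-05 -4.74938183e-01] [-0.19655802 -0.61937119 -2.27816762] 0.057948563348577196
```

View pics/k.png

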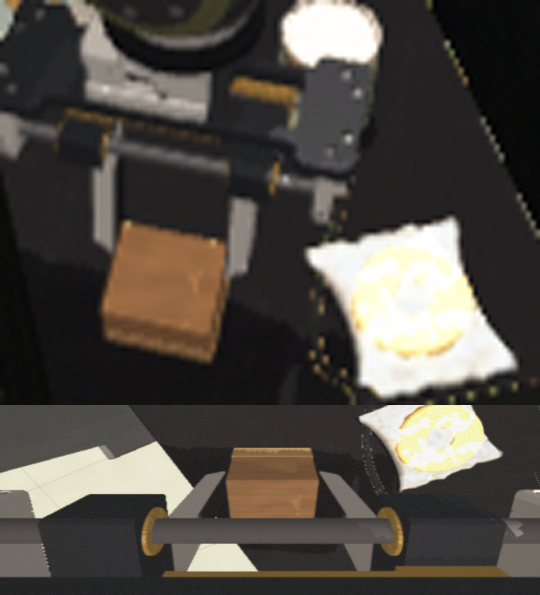

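Emit:
{"name": "step_arm", "arguments": {"plan": [{"grip": 1,"slide": [0,0.002,-0.002],"spin": 0},{"grip": 1,"slide": [0,0.001,-0.003],"spin": 0},{"grip": 1,"slide": [0,-0.0005,-0.004],"spin": 0},{"grip": 1,"slide": [0,-0.0005,-0.004],"spin": 0},{"grip": 1,"slide": [0,-0.001,-0.004],"spin": 0},{"grip": 1,"slide": [0,-0.0005,-0.004],"spin": 0},{"grip": 1,"slide": [0,0,0],"spin": 0}]}}

```text
time_s: 10.32
ee_pos: [0.416, -0.2846, 0.0602]
eef_rot: [-1.571, -0.0, -0.475]
force: [-0.2, 0.7, -2.4]
grip_width: 0.058
```

```bash
python3 look.py pics/l.png
```

```text
10.3167 [ 0.41600708 -0.28458539  0.06015692] [-1.57094481e+00 -3.45897107e-04 -4.74937764e-01] [-0.24021174  0.70034858 -2.3563187 ] 0.05801734004998704
```

View pics/l.png

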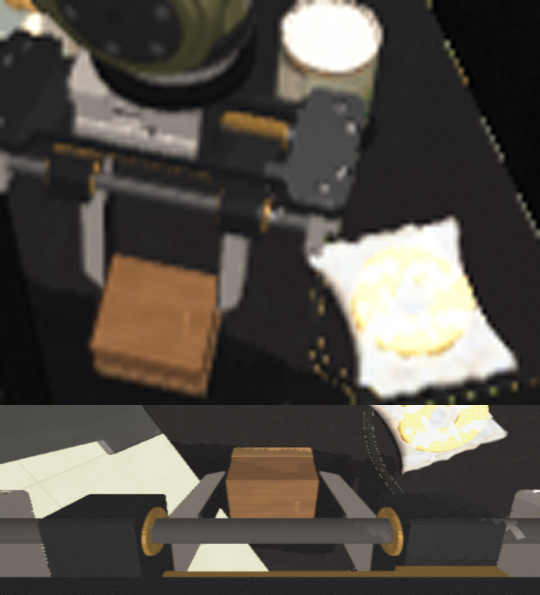

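Emit:
{"name": "step_arm", "arguments": {"plan": [{"grip": 1,"slide": [0,0.003,0],"spin": 0},{"grip": 1,"slide": [0,0.003,-0.003],"spin": 0},{"grip": 1,"slide": [0,0,-0.005],"spin": 0},{"grip": 1,"slide": [0,0,-0.005],"spin": 0},{"grip": 1,"slide": [0,0,-0.005],"spin": 0}], "force": 3}}

```text
time_s: 10.83
ee_pos: [0.4079, -0.3004, 0.0542]
eef_rot: [-1.571, -0.0, -0.474]
force: [1.0, 0.7, 3.3]
grip_width: 0.0578
```

```bash
python3 look.py pics/m.png
```

```text
10.8333 [ 0.40794389 -0.30044888  0.05418637] [-1.57090873e+00 -4.23906690e-04 -4.74207726e-01] [0.95573295 0.68352282 3.29067975] 0.05775629777022669
```

View pics/m.png

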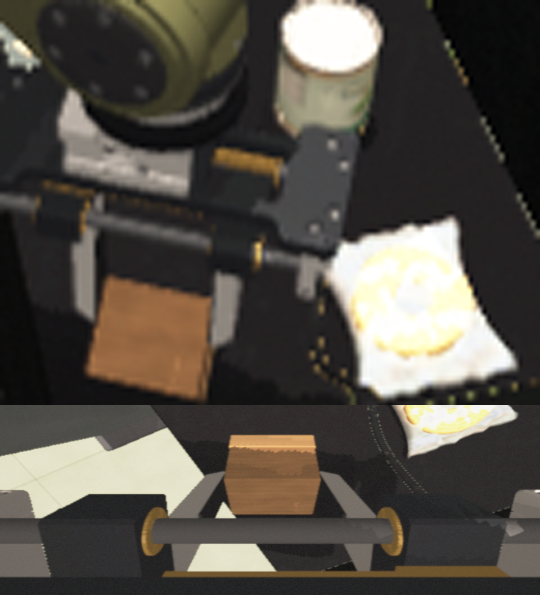

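Emit:
{"name": "step_arm", "arguments": {"plan": [{"grip": 1,"slide": [0,0,-0.005],"spin": 0},{"grip": 1,"slide": [0,0,-0.005],"spin": 0},{"grip": 1,"slide": [0,0.001,-0.005],"spin": 0},{"grip": 1,"slide": [0,0.002,-0.005],"spin": 0}], "force": 3}}

```text
time_s: 11.27
ee_pos: [0.3988, -0.3184, 0.0511]
eef_rot: [-1.571, -0.001, -0.474]
force: [-0.7, -0.4, 4.4]
grip_width: 0.0578
```

```bash
python3 look.py pics/n.png
```

```text
11.2667 [ 0.3987533  -0.31835736  0.05112416] [-1.57111834e+00 -5.87029311e-04 -4.74331665e-01] [-0.69481479 -0.40326227  4.35791846] 0.05784626835020809
```

View pics/n.png

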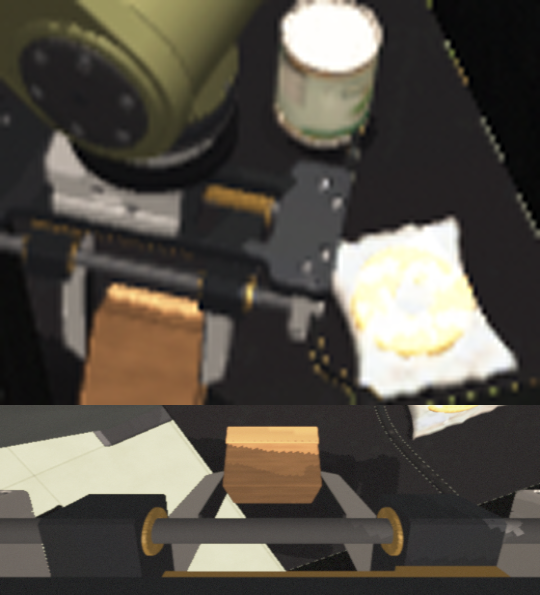

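Emit:
{"name": "step_arm", "arguments": {"plan": [{"grip": 1,"slide": [0,0.002,-0.005],"spin": 0},{"grip": 1,"slide": [0,0.0025,-0.005],"spin": 0},{"grip": 1,"slide": [0,0.003,-0.005],"spin": 0},{"grip": 1,"slide": [0,0.003,-0.004],"spin": 0}], "force": 3}}

```text
time_s: 11.7
ee_pos: [0.39, -0.3351, 0.0401]
eef_rot: [-1.571, -0.0, -0.474]
force: [0.0, -2.4, 2.4]
grip_width: 0.0581
```

```bash
sed -i 's/a\[240:330,250:370\]/a[255:345,240:360]/' look.py; python3 look.py pics/o.png
```

```text
11.7 [ 0.38995537 -0.33514564  0.04007351] [-1.57093030e+00 -8.98639690e-05 -4.74390242e-01] [ 0.02199522 -2.38375523  2.36511295] 0.05809368151752628
```

View pics/o.png

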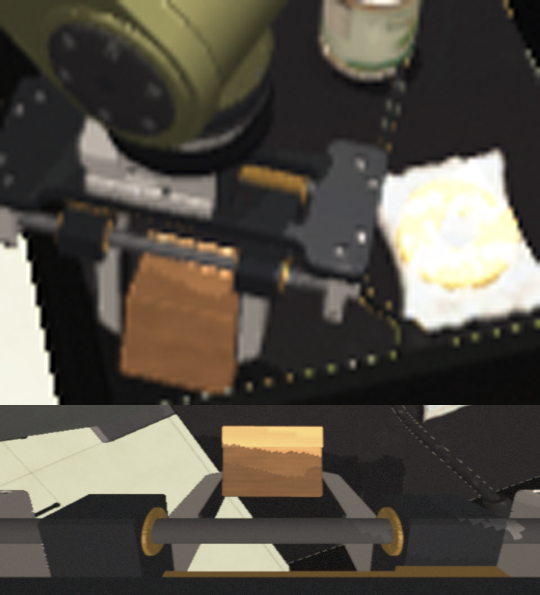

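Emit:
{"name": "step_arm", "arguments": {"plan": [{"grip": 1,"slide": [0,0.002,-0.003],"spin": 0},{"grip": 1,"slide": [0,0.002,0],"spin": 0},{"grip": -0.6,"slide": [0,0,0],"spin": 0},{"grip": -0.6,"slide": [0,0,0],"spin": 0},{"grip": -0.6,"slide": [0,0,0],"spin": 0},{"grip": -0.6,"slide": [0,-0.03,0],"spin": 0},{"grip": -0.6,"slide": [0,-0.04,0],"spin": 0},{"grip": -0.6,"slide": [0,-0.04,0],"spin": 0},{"grip": -0.6,"slide": [0,-0.02,-0.03],"spin": 0},{"grip": -0.6,"slide": [0,0,-0.03],"spin": 0},{"grip": -0.6,"slide": [0,0,0],"spin": 0},{"grip": -0.6,"slide": [0,0,0],"spin": 0}], "force": 3}}

```text
time_s: 12.8
ee_pos: [0.3609, -0.3911, 0.1664]
eef_rot: [-1.571, -0.0, -0.476]
force: [-0.8, 0.5, -0.8]
grip_width: 0.0751
```

```bash
cat > look2.py <<'E'
import sys
from h import *
o=get_obs();print(o['time_s'],o['ee_pos'],o['eef_rot'],o['force'],o['grip_width'])
np.save('cw.npy',cams.calibration('wrist')['T']);w=cams.camera('wrist');cv2.imwrite(sys.argv[1]+'_w.png',w)
a=cams.camera('side');cv2.imwrite(sys.argv[1]+'_s.png',a)
a=cv2.resize(a[240:345,240:370],None,fx=3.2,fy=3.2,interpolation=2)
h=a.shape[0];w=cv2.resize(w[:300],(380,204));w=np.pad(w,((0,h-204),(0,0),(0,0)))
cv2.imwrite(sys.argv[1]+'.png',np.hstack([a,w]))
E
python3 look2.py pics/p
```

```text
12.8 [ 0.36092198 -0.39112124  0.16641866] [-1.57068143e+00 -5.52430396e-06 -4.76017930e-01] [-0.82280094  0.52215608 -0.76387304] 0.07508770834716379
```

View pics/p.png

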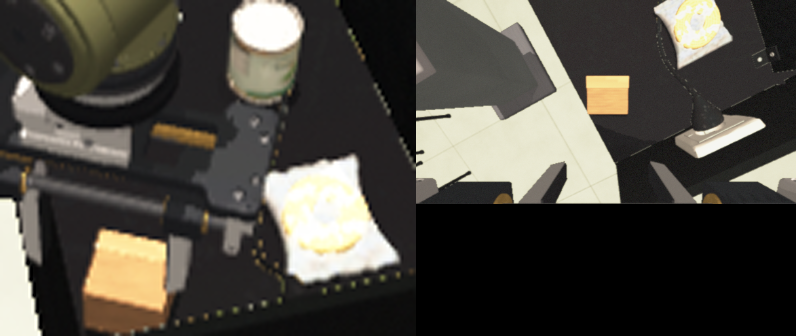

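```bash
python3 -c "
from h import *
wbox('pics/p_w.png',np.load('cw.npy'),.050,(225,95,320,180))"
```

```text
poly [[250.0, 112.0], [253.0, 167.0], [312.0, 166.0], [313.0, 111.0]]
w [[0.3773, -0.2943], [0.4301, -0.3216], [0.4076, -0.3679], [0.3526, -0.3395]] ctr [ 0.3919 -0.3308]
edge 0.0594 -27.29
edge 0.0515 -115.91
```

Emit:
{"name": "step_arm", "arguments": {"plan": [{"grip": -0.9,"slide": [0,0,0.034],"spin": 0},{"grip": -0.9,"slide": [0,0,0.034],"spin": 0},{"grip": -0.9,"slide": [0,0.035,0],"spin": 0},{"grip": -0.9,"slide": [0,0.035,0],"spin": 0},{"grip": -0.9,"slide": [0,0.035,0],"spin": 0},{"grip": -0.9,"slide": [0,0.025,0],"spin": 0},{"grip": -0.9,"slide": [0,0.011,0],"spin": 0},{"grip": 1,"slide": [0,0,0],"spin": 0},{"grip": 1,"slide": [0,0,0],"spin": 0},{"grip": 1,"slide": [0,0,0],"spin": 0},{"grip": 1,"slide": [0,0,0],"spin": 0},{"grip": 1,"slide": [0,0,0],"spin": 0},{"grip": 1,"slide": [0,0,0],"spin": 0}], "force": 15}}

```text
time_s: 13.98
ee_pos: [0.393, -0.3305, 0.0266]
eef_rot: [-1.571, -0.002, -0.474]
force: [-0.3, 1.7, 6.9]
grip_width: 0.0578
```

Emit:
{"name": "step_arm", "arguments": {"plan": [{"grip": 1,"slide": [0,-0.008,0],"spin": 0},{"grip": 1,"slide": [0,-0.007,0.01],"spin": 0},{"grip": 1,"slide": [0,0,0.02],"spin": 0},{"grip": 1,"slide": [0,0,0.02],"spin": 0},{"grip": 1,"slide": [0,0,0.02],"spin": 0},{"grip": 1,"slide": [0,0,0.02],"spin": 0},{"grip": 1,"slide": [0,0,0.02],"spin": 0},{"grip": 1,"slide": [0,0.007,0.01],"spin": 0},{"grip": 1,"slide": [0,0.006,0],"spin": 0},{"grip": 1,"slide": [0,0.002,0],"spin": 0},{"grip": 1,"slide": [0,0,0],"spin": 0},{"grip": -0.5,"slide": [0,0,0],"spin": 0},{"grip": -0.5,"slide": [0,0,0],"spin": 0},{"grip": -0.5,"slide": [0,-0.01,0.01],"spin": 0},{"grip": -0.5,"slide": [0,-0.01,0.01],"spin": 0},{"grip": -0.5,"slide": [0,0,0],"spin": 0}]}}

```text
time_s: 15.32
ee_pos: [0.4581, -0.2047, 0.0478]
eef_rot: [-1.571, -0.003, -0.473]
force: [0.2, -0.4, 0.0]
grip_width: 0.0707
```

```bash
python3 look2.py pics/q
```

```text
15.3167 [ 0.45809538 -0.2047122   0.04778621] [-1.57068482 -0.00313819 -0.47342725] [ 0.20327931 -0.44551     0.01204999] 0.07073137437896614
```

View pics/q.png

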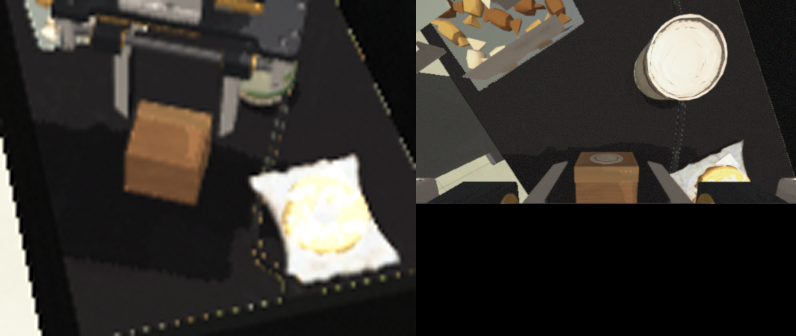

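Emit:
{"name": "step_arm", "arguments": {"plan": [{"grip": -0.5,"slide": [0,0.002,0],"spin": 0},{"grip": 1,"slide": [0,0,0],"spin": 0},{"grip": 1,"slide": [0,0,0],"spin": 0},{"grip": 1,"slide": [0,0,0],"spin": 0},{"grip": 1,"slide": [0,0,0],"spin": 0},{"grip": 1,"slide": [0,-0.003,-0.003],"spin": 0},{"grip": 1,"slide": [0,-0.003,-0.003],"spin": 0},{"grip": 1,"slide": [0,-0.002,-0.003],"spin": 0},{"grip": 1,"slide": [0,-0.002,-0.003],"spin": 0},{"grip": 1,"slide": [0,-0.002,-0.003],"spin": 0},{"grip": 1,"slide": [0,0,0],"spin": 0},{"grip": 1,"slide": [0,0,0],"spin": 0}], "force": 3}}

```text
time_s: 16.42
ee_pos: [0.4495, -0.2191, 0.0556]
eef_rot: [-1.571, -0.0, -0.475]
force: [0.1, -0.0, -1.9]
grip_width: 0.0581
```

```bash
sed -i 's/255:345,240:360/240:330,250:370/' look.py;python3 look.py pics/r.png
```

```text
16.4167 [ 0.44954799 -0.2191047   0.05556067] [-1.57078584e+00 -2.17272632e-04 -4.74697693e-01] [ 0.06856184 -0.04156158 -1.94068199] 0.05808230368811198
```

View pics/r.png

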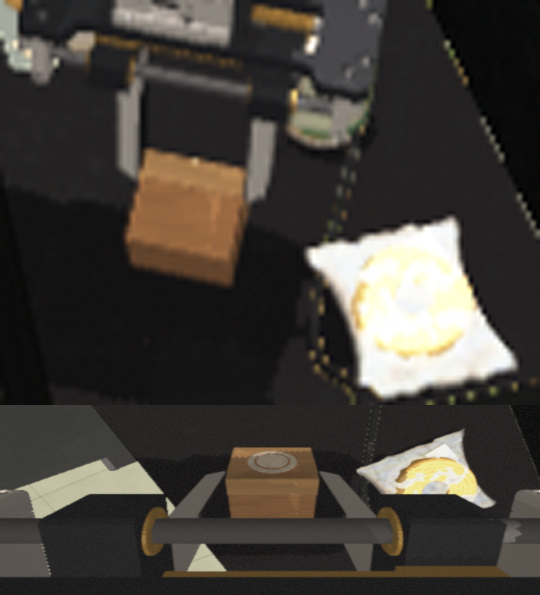

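Emit:
{"name": "step_arm", "arguments": {"plan": [{"grip": 1,"slide": [0,0.001,-0.003],"spin": 0},{"grip": 1,"slide": [0,0.001,-0.004],"spin": 0},{"grip": 1,"slide": [0,0,-0.005],"spin": 0},{"grip": 1,"slide": [0,0,-0.005],"spin": 0},{"grip": 1,"slide": [0,0,-0.005],"spin": 0},{"grip": 1,"slide": [0,0,-0.005],"spin": 0}], "force": 3}}

```text
time_s: 17.02
ee_pos: [0.437, -0.2436, 0.0535]
eef_rot: [-1.571, -0.0, -0.475]
force: [0.0, 0.6, 0.7]
grip_width: 0.0577
```

```bash
python3 look.py pics/s.png
```

```text
17.0167 [ 0.43700479 -0.2435956   0.053502  ] [-1.57093827e+00 -2.00167293e-04 -4.74509480e-01] [0.02067516 0.58561537 0.66521441] 0.05772330865314623
```

View pics/s.png

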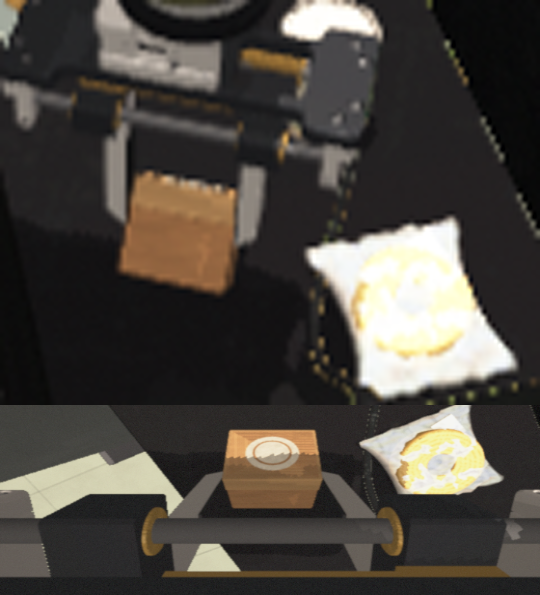

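Tilted roughly 40–45°; continuing the drag with a gradual descent.

Emit:
{"name": "step_arm", "arguments": {"plan": [{"grip": 1,"slide": [0,0,-0.005],"spin": 0},{"grip": 1,"slide": [0,0,-0.005],"spin": 0},{"grip": 1,"slide": [0,0.001,-0.005],"spin": 0},{"grip": 1,"slide": [0,0.0015,-0.005],"spin": 0},{"grip": 1,"slide": [0,0.002,-0.005],"spin": 0},{"grip": 1,"slide": [0,0.0025,-0.005],"spin": 0},{"grip": 1,"slide": [0,0.0025,-0.005],"spin": 0}], "force": 3}}

```text
time_s: 17.7
ee_pos: [0.421, -0.2746, 0.0436]
eef_rot: [-1.571, 0.0, -0.474]
force: [0.5, 0.1, 0.5]
grip_width: 0.058
```

```bash
python3 look.py pics/t.png
```

```text
17.7 [ 0.42096053 -0.27455719  0.04362246] [-1.57085716e+00  1.31766311e-04 -4.74362565e-01] [0.48202397 0.07212375 0.51554578] 0.05797741928072302
```

View pics/t.png

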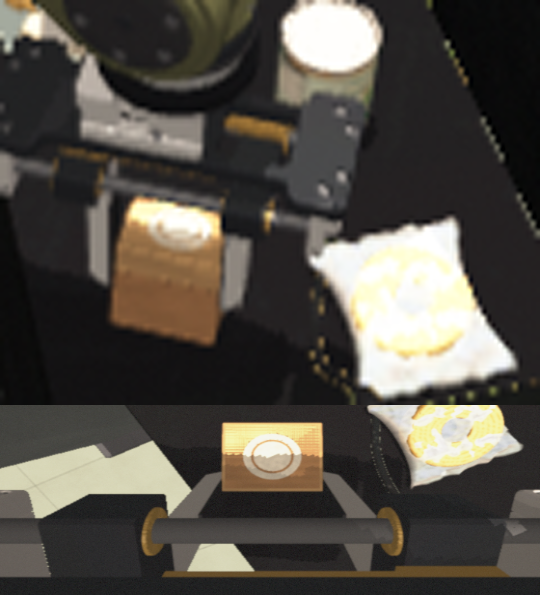

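Emit:
{"name": "step_arm", "arguments": {"plan": [{"grip": 1,"slide": [0,0.002,-0.004],"spin": 0},{"grip": 1,"slide": [0,0.002,-0.002],"spin": 0},{"grip": 1,"slide": [0,0.001,0],"spin": 0},{"grip": -0.6,"slide": [0,0,0],"spin": 0},{"grip": -0.6,"slide": [0,0,0],"spin": 0},{"grip": -0.8,"slide": [0,0,0],"spin": 0},{"grip": -1,"slide": [0,-0.03,0],"spin": 0},{"grip": -1,"slide": [0,-0.04,0],"spin": 0},{"grip": -1,"slide": [0,-0.04,0],"spin": 0},{"grip": -1,"slide": [0,-0.02,-0.03],"spin": 0},{"grip": -1,"slide": [0,0,-0.03],"spin": 0},{"grip": -1,"slide": [0,0,0],"spin": 0},{"grip": -1,"slide": [0,0,0],"spin": 0}], "force": 3}}

```text
time_s: 18.88
ee_pos: [0.3907, -0.3333, 0.169]
eef_rot: [-1.571, -0.0, -0.476]
force: [0.2, 0.8, -0.6]
grip_width: 0.094
```

```bash
python3 look2.py pics/u
```

```text
18.8833 [ 0.39069101 -0.33332148  0.16899802] [-1.57072132e+00 -1.41110257e-04 -4.76060676e-01] [ 0.19154192  0.79585941 -0.58404791] 0.09398486796840715
```

View pics/u.png

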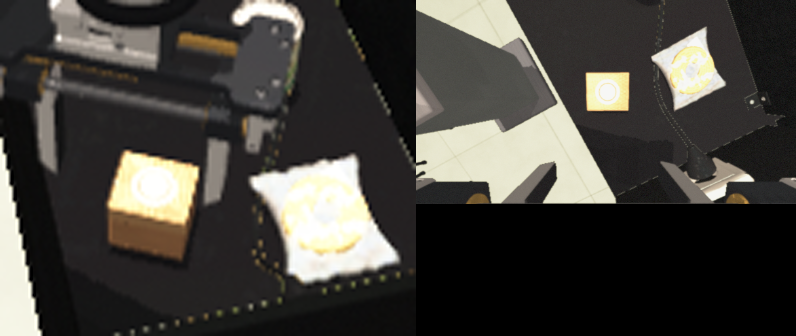

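```bash
python3 -c "
from h import *
wbox('pics/u_w.png',np.load('cw.npy'),.052,(225,85,340,190))"
```

```text
poly [[250.0, 107.0], [252.0, 162.0], [312.0, 162.0], [313.0, 106.0]]
w [[0.4092, -0.2326], [0.4619, -0.2598], [0.4395, -0.3059], [0.3846, -0.2776]] ctr [ 0.4238 -0.269 ]
edge 0.0593 -27.29
edge 0.0512 -115.91
```

Emit:
{"name": "step_arm", "arguments": {"plan": [{"grip": -1,"slide": [0,0,0.036],"spin": 0},{"grip": -1,"slide": [0,0,0.0364],"spin": 0},{"grip": -1,"slide": [0,0,0],"spin": -6.9},{"grip": -1,"slide": [0,0,0],"spin": -6.9},{"grip": -1,"slide": [0,0,0],"spin": -6.9},{"grip": -1,"slide": [0,0,0],"spin": -6.9},{"grip": -1,"slide": [0,0,0],"spin": -6.9},{"grip": -1,"slide": [0,0,0],"spin": -6.9},{"grip": -1,"slide": [0,0,0],"spin": -6.9},{"grip": -1,"slide": [0,0,0],"spin": -6.9},{"grip": -1,"slide": [0,0,0],"spin": -6.9},{"grip": -1,"slide": [0,0,0],"spin": -6.9},{"grip": -1,"slide": [0,0,0],"spin": -6.9},{"grip": -1,"slide": [0,0,0],"spin": -6.9},{"grip": -1,"slide": [0,0,0],"spin": -6.9},{"grip": -1,"slide": [0,0,0],"spin": -0.3},{"grip": -1,"slide": [0,0,0],"spin": 0}]}}

```text
time_s: 20.4
ee_pos: [0.4244, -0.2676, 0.1687]
eef_rot: [-1.57, -0.0, 1.094]
force: [-0.3, 0.3, 0.1]
grip_width: 0.0939
```

Emit:
{"name": "step_arm", "arguments": {"plan": [{"grip": -1,"slide": [0,0.035,0],"spin": 0},{"grip": -1,"slide": [0,0.035,0],"spin": 0},{"grip": -1,"slide": [0,0.035,0],"spin": 0},{"grip": -1,"slide": [0,0.025,0],"spin": 0},{"grip": -1,"slide": [0,0.015,0],"spin": 0},{"grip": 1,"slide": [0,0,0],"spin": 0},{"grip": 1,"slide": [0,0,0],"spin": 0},{"grip": 1,"slide": [0,0,0],"spin": 0},{"grip": 1,"slide": [0,0,0],"spin": 0},{"grip": 1,"slide": [0,0,0],"spin": 0},{"grip": 1,"slide": [0,0,0],"spin": 0},{"grip": 1,"slide": [0,0,0],"spin": 0},{"grip": 1,"slide": [0,-0.01,0],"spin": 0},{"grip": 1,"slide": [0,-0.03,0],"spin": 0},{"grip": 1,"slide": [0,-0.04,0],"spin": 0},{"grip": 1,"slide": [0,-0.04,0],"spin": 0},{"grip": 1,"slide": [0,-0.04,0],"spin": 0},{"grip": 1,"slide": [0,-0.02,0],"spin": 0},{"grip": 1,"slide": [0,0,0],"spin": 0}], "force": 15}}

```text
time_s: 21.98
ee_pos: [0.4254, -0.2692, 0.2095]
eef_rot: [-1.579, 0.001, 1.096]
force: [0.2, -0.6, -1.3]
grip_width: 0.0498
```

```bash
python3 look2.py pics/v
```

```text
21.9833 [ 0.42538875 -0.26923495  0.20950485] [-1.57882331e+00  1.34909359e-03  1.09637763e+00] [ 0.24767581 -0.55431608 -1.29764747] 0.04979347165367037
```

View pics/v_w.png

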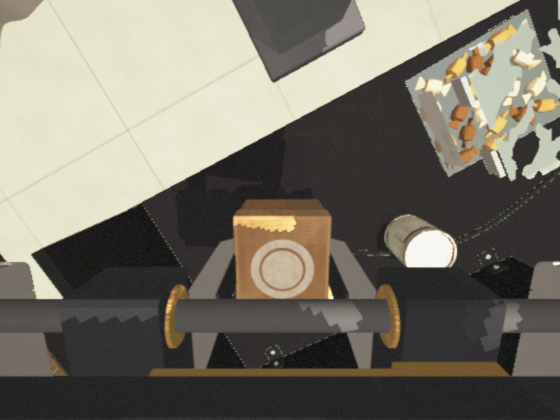

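```bash
python3 -c "
from h import *
c=dict(cams.calibration('wrist'));T=np.load('cw.npy');c['T']=T;o=get_obs()
w=cv2.imread('pics/v_w.png');g=cv2.inRange(cv2.cvtColor(w,cv2.COLOR_BGR2HSV)[200:300,235:330],(0,0,120),(180,75,255))
ys,xs=np.nonzero(g);e=(( xs.min()+xs.max())/2+235,(ys.min()+ys.max())/2+200);print(e,xs.min()+235,xs.max()+235,ys.min()+200,ys.max()+200)
for e in [e,(282.5,268.5)]:
  p=onz(c,e,o['ee_pos'][2]+.028)-o['ee_pos'];yaw=o['eef_rot'][2]
  print(p,'x',p[0]*np.cos(yaw)+p[1]*np.sin(yaw),'z',-p[0]*np.sin(yaw)+p[1]*np.cos(yaw))
"
```

```text
(np.float64(282.0), np.float64(269.0)) 251 313 240 298
[ 0.00176407 -0.0029084   0.028     ] x -0.0017813881744941122 z -0.0028978307729409006
[ 0.00162516 -0.00252567  0.028     ] x -0.0015043794176501147 z -0.0025994210041682606
```

Emit:
{"name": "step_arm", "arguments": {"plan": [{"grip": 1,"slide": [0.015,0,0.009],"spin": 0},{"grip": 1,"slide": [0.03,0,0.0185],"spin": 0},{"grip": 1,"slide": [0.03,0,0.0185],"spin": 0},{"grip": 1,"slide": [0.03,0,0.0185],"spin": 0},{"grip": 1,"slide": [0.03,0,0.0185],"spin": 0},{"grip": 1,"slide": [0.03,0,0.0185],"spin": 0},{"grip": 1,"slide": [0.03,0,0.0185],"spin": 0},{"grip": 1,"slide": [0.03,0,0.0185],"spin": 0},{"grip": 1,"slide": [0.03,0,0.0185],"spin": 0},{"grip": 1,"slide": [0.03,0,0.0185],"spin": 0},{"grip": 1,"slide": [0.03,0,0.0185],"spin": 0},{"grip": 1,"slide": [0.03,0,0.0185],"spin": 0},{"grip": 1,"slide": [0.025,0,0.015],"spin": 0},{"grip": 1,"slide": [0.013,0,0.008],"spin": 0},{"grip": 1,"slide": [0,0,0],"spin": 0}]}}

```text
time_s: 23.33
ee_pos: [0.3884, 0.182, 0.2021]
eef_rot: [-1.568, 0.002, 1.099]
force: [-0.6, 0.3, -1.7]
grip_width: 0.0501
```

Emit:
{"name": "step_arm", "arguments": {"plan": [{"grip": 1,"slide": [0,0,0],"spin": 4},{"grip": 1,"slide": [0,0,0],"spin": 6.6},{"grip": 1,"slide": [0,0,0],"spin": 6.6},{"grip": 1,"slide": [0,0,0],"spin": 6.6},{"grip": 1,"slide": [0,0,0],"spin": 6.6},{"grip": 1,"slide": [0,0,0],"spin": 6.6},{"grip": 1,"slide": [0,0,0],"spin": 6.6},{"grip": 1,"slide": [0,0,0],"spin": 6.6},{"grip": 1,"slide": [0,0,0],"spin": 6.6},{"grip": 1,"slide": [0,0,0],"spin": 6.6},{"grip": 1,"slide": [0,0,0],"spin": 2.9},{"grip": 1,"slide": [0,0,0],"spin": 0},{"grip": 1,"slide": [0,0,0],"spin": 0}]}}

```text
time_s: 24.42
ee_pos: [0.3892, 0.1793, 0.203]
eef_rot: [-1.572, 0.002, -0.059]
force: [-0.4, 0.2, -1.6]
grip_width: 0.0498
```

```bash
python3 look2.py pics/x; python3 -c "
from h import *
cv2.imwrite('pics/x_t.png',cams.camera('top'))"
```

```text
24.4167 [0.38924861 0.17930917 0.20295685] [-1.57163403  0.0017852  -0.05907637] [-0.35717223  0.22142938 -1.60643173] 0.049808032423518
```

View pics/x_w.png

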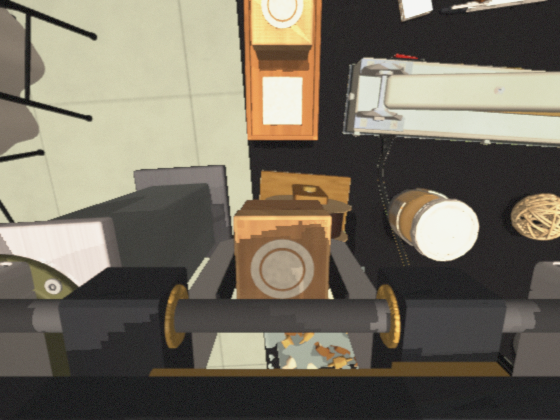

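View pics/x_t.png

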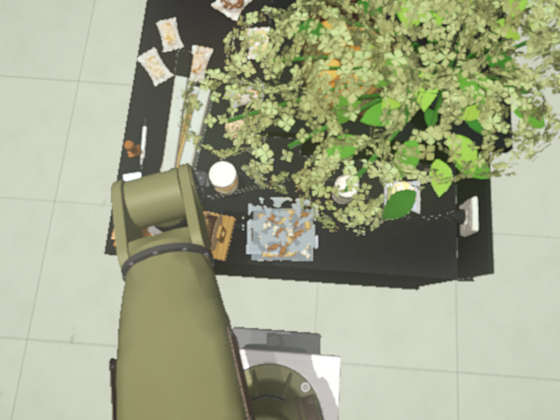

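```bash
python3 -c "
from h import *
c=dict(cams.calibration('wrist'));T=np.load('cw.npy');c['T']=T;o=get_obs()
w=cv2.imread('pics/x_w.png');m=np.zeros(w.shape[:2],np.uint8);m[70:132,255:312]=1
m*=((w[:,:,0]>170)).astype(np.uint8)
cn=max(cv2.findContours(m,0,2)[0],key=cv2.contourArea);r=cv2.minAreaRect(cn);print(r)
q=np.array([onz(c,p,.05)[:2] for p in cv2.boxPoints(r)]);print(q.round(4),q.mean(0))
for i in (0,1):
  e=q[i+1]-q[i];print(np.linalg.norm(e),np.degrees(np.arctan2(e[1],e[0])))
t=q.mean(0);d=t-o['ee_pos'][:2];yaw=o['eef_rot'][2];print(yaw,'x',d@[np.cos(yaw),np.sin(yaw)],'z',d@[-np.sin(yaw),np.cos(yaw)])
h=cv2.cvtColor(w,cv2.COLOR_BGR2HSV)
for e in [(282,269)]:
  p=onz(c,e,o['ee_pos'][2]+.028)-o['ee_pos'];print('seal x',p[0]*np.cos(yaw)+p[1]*np.sin(yaw),'z',-p[0]*np.sin(yaw)+p[1]*np.cos(yaw))
# rim outer corners near end
for e in [(248,139),(317,139)]: print('rim',onz(c,e,.056)[:2])
s=onz(c,(282,6),.102)[:2];print('seal nb',s)
"
python3 - <<'E'
import cv2
w=cv2.imread('pics/x_w.png')[0:160,220:340]
cv2.imwrite('pics/y.png',cv2.resize(w,None,fx=3.7,fy=3.7,interpolation=2))
E
```

```text
((282.0, 100.0), (46.0, 38.0), 90.0)
[[0.3768 0.3103]
 [0.4153 0.308 ]
 [0.4133 0.2632]
 [0.3734 0.2655]] [0.39472307 0.28674361]
0.03865694133046115 -3.411725004457012
0.04488516920852278 -92.5750938162219
-0.05929437728610987 x -0.0011188462919650133 z 0.10720484819854963
seal x -0.0011037860717057744 z -0.0008480184942538273
rim [0.35696038 0.25008804]
rim [0.42891584 0.24580333]
seal nb [0.39865494 0.35269297]
```

View pics/y.png

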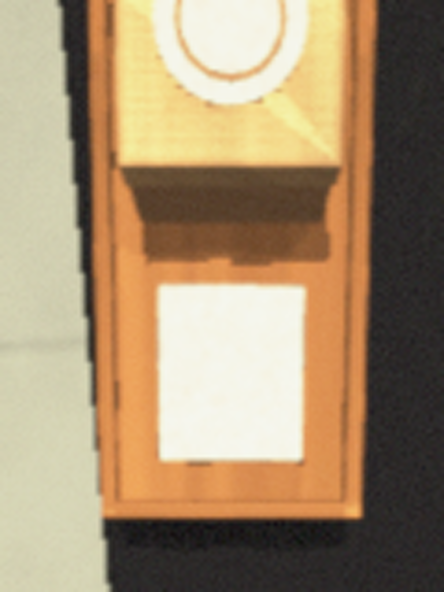

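Emit:
{"name": "step_arm", "arguments": {"plan": [{"grip": 1,"slide": [0,0,0.015],"spin": 0},{"grip": 1,"slide": [0,0,0.03],"spin": 0},{"grip": 1,"slide": [0,0,0.03],"spin": 0},{"grip": 1,"slide": [0,0,0.025],"spin": 0},{"grip": 1,"slide": [0,0,0.01],"spin": 0},{"grip": 1,"slide": [0,0,0],"spin": 0},{"grip": 1,"slide": [0,0.02,0],"spin": 0},{"grip": 1,"slide": [0,0.03,0],"spin": 0},{"grip": 1,"slide": [0,0.03,0],"spin": 0},{"grip": 1,"slide": [0,0.02,0],"spin": 0},{"grip": 1,"slide": [0,0.01,0],"spin": 0},{"grip": 1,"slide": [0,0,0],"spin": 0},{"grip": 1,"slide": [0,0,0],"spin": 0}]}}

```text
time_s: 25.65
ee_pos: [0.3967, 0.2893, 0.0947]
eef_rot: [-1.571, -0.0, -0.061]
force: [0.7, 0.8, -1.9]
grip_width: 0.0498
```

Run:
```python
from h import *
o=get_obs();print(o['time_s'],o['ee_pos'],o['eef_rot'],o['force'])
a=cams.camera('side')[125:200,215:285];w=cams.camera('wrist');t=cams.camera('top')[200:270,90:190]
cv2.imwrite('pics/z_w.png',w)
a=cv2.resize(a,(400,428),interpolation=2);t=cv2.resize(t,(400,280),interpolation=2);w=cv2.resize(w,(400,300))
cv2.imwrite('pics/z.png',np.hstack([a,np.vstack([w,t])[:428]]))
```

```text
25.65 [0.39666923 0.28932538 0.09468272] [-1.57067781e+00 -3.10488652e-04 -6.08404948e-02] [ 0.73838619  0.79012323 -1.93647841]
```

View pics/z.png

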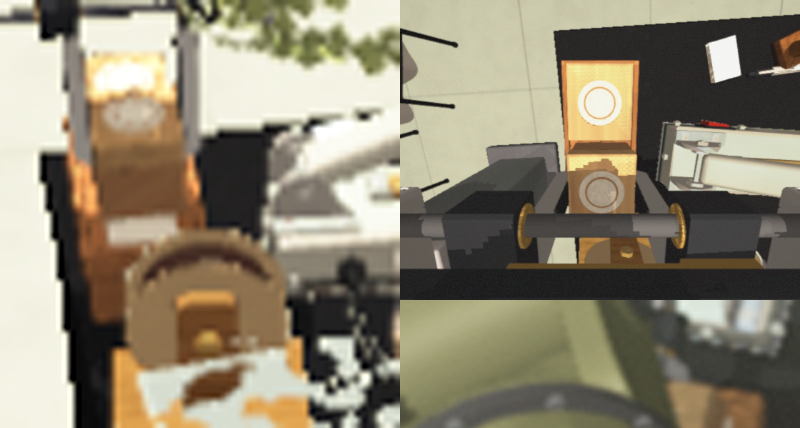

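Run:
```python
from h import *
w=cv2.imread('pics/z_w.png')[80:310,200:360];cv2.imwrite('pics/z2.png',cv2.resize(w,None,fx=2.6,fy=2.6,interpolation=2))
```

```text
(no output)
```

View pics/z2.png

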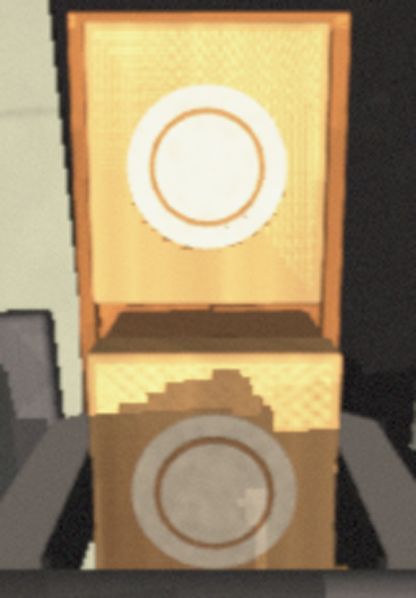

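Run:
```python
from h import *
c=cams.calibration('wrist');o=get_obs();yaw=o['eef_rot'][2]
f=lambda p:(200+p[0]/2.6-.3,80+p[1]/2.6-.3)
X=np.array([np.cos(yaw),np.sin(yaw)]);Z=np.array([-np.sin(yaw),np.cos(yaw)])
ht=o['ee_pos'][2]+.0275
for n,p,z in [('nb frontL',(87,303),.102),('nb frontR',(328,303),.102),('held backL',(90,354),ht),('held backR',(341,354),ht),('nb seal',(207,167),.102),('held seal',(214,491),ht),('rim L',(70,15),.056),('rim R',(349,15),.056)]:
    d=onz(c,f(p),z)[:2]-o['ee_pos'][:2];print(n,(d@X).round(4),(d@Z).round(4))
```

```text
nb frontL -0.0291 0.035
nb frontR 0.0244 0.0349
held backL -0.0255 0.0283
held backR 0.0242 0.0283
nb seal -0.0024 0.0643
held seal -0.001 -0.0008
rim L -0.038 0.1026
rim R 0.0343 0.1026
```

Emit:
{"name": "step_arm", "arguments": {"plan": [{"grip": 1,"slide": [-0.001,0,-0.0025],"spin": 0},{"grip": 1,"slide": [0,0,0],"spin": 0},{"grip": 1,"slide": [0,0.008,0],"spin": 0},{"grip": 1,"slide": [0,0.006,0],"spin": 0},{"grip": 1,"slide": [0,0.003,0],"spin": 0},{"grip": 1,"slide": [0,0,0],"spin": 0},{"grip": 1,"slide": [0,0,0],"spin": 0}]}}

```text
time_s: 26.38
ee_pos: [0.395, 0.2872, 0.0766]
eef_rot: [-1.571, 0.001, -0.061]
force: [-0.3, -0.1, -1.0]
grip_width: 0.0497
```

Emit:
{"name": "step_arm", "arguments": {"plan": [{"grip": 1,"slide": [0,0.001,0],"spin": 0},{"grip": 1,"slide": [0,0.001,0],"spin": 0},{"grip": 1,"slide": [0,0,0],"spin": 0}]}}

```text
time_s: 26.63
ee_pos: [0.3951, 0.2873, 0.0749]
eef_rot: [-1.571, 0.0, -0.061]
force: [1.2, -0.1, -1.3]
grip_width: 0.0501
```

Emit:
{"name": "step_arm", "arguments": {"plan": [{"grip": 1,"slide": [0,0.001,0],"spin": 0},{"grip": 1,"slide": [0,0,0],"spin": 0},{"grip": 1,"slide": [0,0,0],"spin": 0}]}}

```text
time_s: 26.88
ee_pos: [0.3953, 0.2874, 0.0745]
eef_rot: [-1.57, -0.0, -0.061]
force: [-3.0, -1.4, 5.2]
grip_width: 0.0501
```

Run:
```python
from h import *
o=get_obs();print(o['time_s'],o['ee_pos'],o['eef_rot'],o['force'])
c=cams.calibration('wrist')
w=cams.camera('wrist')[80:310,200:360];s=cams.camera('side')[125:200,215:285]
cv2.imwrite('pics/z3.png',np.hstack([cv2.resize(w,None,fx=2.6,fy=2.6,interpolation=2),cv2.resize(s,(370,598),interpolation=2)]))
```

```text
26.8833 [0.3952844  0.28735008 0.0744569 ] [-1.57048709e+00 -4.45024812e-04 -6.06557154e-02] [-2.99579513 -1.40974148  5.19601361]
```

View pics/z3.png

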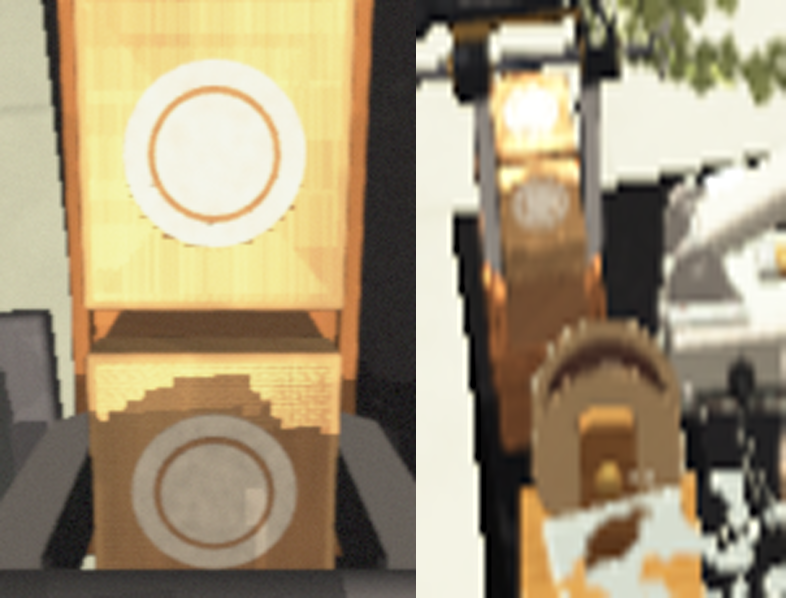

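Emit:
{"name": "step_arm", "arguments": {"plan": [{"grip": -0.2,"slide": [0,0,0],"spin": 0},{"grip": -0.4,"slide": [0,0,0],"spin": 0},{"grip": -0.5,"slide": [0,0,0],"spin": 0},{"grip": -0.5,"slide": [0,0,0],"spin": 0},{"grip": -0.5,"slide": [0,0,0],"spin": 0},{"grip": -0.5,"slide": [0,-0.02,0],"spin": 0},{"grip": -0.5,"slide": [0,-0.03,0],"spin": 0},{"grip": -0.5,"slide": [0,-0.04,0],"spin": 0},{"grip": -0.5,"slide": [0,-0.04,-0.03],"spin": 0},{"grip": -0.5,"slide": [0,0,-0.04],"spin": 0},{"grip": -0.5,"slide": [0,0,-0.03],"spin": 0},{"grip": -0.5,"slide": [0,0,0],"spin": 0},{"grip": -0.5,"slide": [0,0,0],"spin": 0}]}}

```text
time_s: 28.07
ee_pos: [0.3896, 0.1916, 0.1976]
eef_rot: [-1.57, -0.001, -0.063]
force: [0.2, 0.5, -0.7]
grip_width: 0.07
```

```bash
python3 look2.py pics/za; python3 -c "
from h import *
w=cv2.imread('pics/za_w.png')[0:180,200:360];cv2.imwrite('pics/zb.png',cv2.resize(w,None,fx=3.3,fy=3.3,interpolation=2))"
```

```text
28.0667 [0.38956636 0.19162349 0.19764235] [-1.57038611e+00 -8.24238026e-04 -6.29114768e-02] [ 0.17596678  0.49135479 -0.65034062] 0.0700186264607727
```

View pics/zb.png

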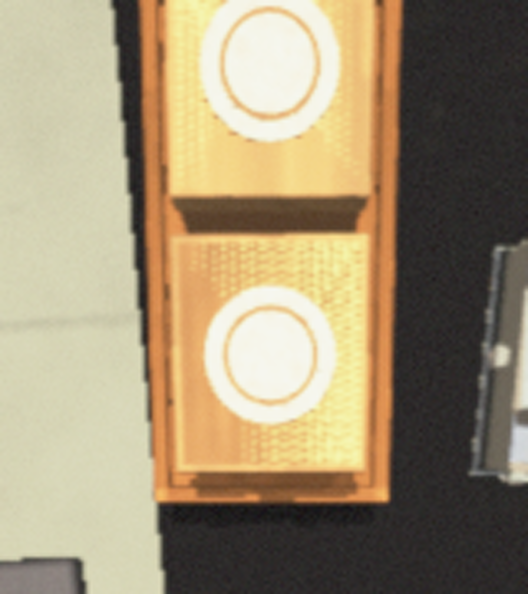

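Run:
```python
from h import *
c=dict(cams.calibration('wrist'));c['T']=np.load('cw.npy')
f=lambda p:(200+p[0]/3.3-.35,p[1]/3.3-.35)
th=-.06;X=np.array([np.cos(th),np.sin(th)]);Z=np.array([-np.sin(th),np.cos(th)])
o=None
for n,p,z in [('seal',(270,354),.102),('nb seal',(270,63),.102),('box bl',(170,235),.102),('br',(371,235),.102),('fr',(366,470),.102),('fl',(174,472),.102),('rim fl',(155,501),.056),('rim fr',(389,501),.056)]:
    d=onz(c,f(p),z)[:2]
    if o is None:o=d;print(d)
    d=d-o;print(n,(d@X*1e3).round(1),(d@Z*1e3).round(1))
```

```text
[0.39442687 0.28656739]
seal 0.0 0.0
nb seal 0.2 67.6
box bl -25.3 28.7
br 25.8 28.6
fr 25.6 -29.5
fl -25.8 -29.8
rim fl -36.3 -38.6
rim fr 37.3 -38.9
```

```bash
python3 -c "
from station import hand_in
print(hand_in())"
```

```text
the job is handed in; nothing more can be done
None
```

The gift box is now seal up in the free place on the riser, flat inside the rim and turned like its neighbour. I handed the job in at about 28 s; no verdict is reported.

- **Turning:** I tipped the box over in two quarter turns. Each time I gripped it lightly near its top edge with the fingertips and dragged it over its bottom edge. In between, it stood by itself on its side, released, at about 12.8 s.
- **Placing:** I gripped it again across its 50 mm side, carried it over and lowered it until it touched the riser floor. Then I released it and backed the arm away.
- **Position checks:** In the last wrist picture, the two seals are 67.6 mm apart (68 mm expected). The near rim edge is 38.8 mm from the box centre (39 mm expected), and the side rims are 36.3 and 37.3 mm away (37 mm expected). The box edges are parallel to the neighbour's, and the neighbour shows no shift.
- **What disagreed:** The first two tipping attempts only tilted the box about 10° to 20°, because it stuck in the pads, so I changed the grip and added the drag. The card position differed by about 2 mm between the top and wrist cameras. I settled it from the rim and neighbour distances just before lowering the box.
- **Not measured at the end:** I did not measure the jar, can and cake ring. They showed no visible movement in the earlier pictures they appeared in.

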